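# Seal the chaff box and crack the gas cock

## Robot

A 7-joint arm with a two-finger parallel gripper is mounted at the origin on the work surface. World frame = base frame: x ahead of the robot, y to its left, z up, the work surface at z = 0. Lengths are in m, angles in rad, forces in N, time in s.
With the tool pointing down it reaches from about 0.425 to 0.825 m from the base axis. Payload 3.6 kg.
Tool frame: the origin (TCP) lies on the mounting face of the last link; the fingertips stand bot.tips_ahead ahead of it and the grasp point (between the pads) lies 155 mm ahead of it (bot.tips_ahead is the distance from the TCP to the fingertips, in m); z points along the fingers, y is the line along which they close (so a half turn about z gives the same grasp; the last joint's range is limited). The gripper opens to 85 mm and grips with 20 to 120 N. Pads are 22 mm wide; open, the fingers measure 114 mm over their backs; the gripper's body (76 mm by 85 mm) begins 54 mm behind the grasp point. The pads swing forward as they close: fully open they stand 13 mm farther back than shut.
Start: joints at [1.117, 0.615, -0.013, 1.423, 0.008, 1.103, -0.04], TCP at [0.27, -0.591, 0.405] pointing down, gripper open.
Joint ranges: [-3.12, 3.12], [-0.3, 2.06], [-1.34, 1.32], [0.26, 2.42], [-1.36, 4.5], [0.01, 1.98], [-2.84, 2.84]. Speed limits (rad/s): [2.79, 2.79, 3.14, 3.14, 3.14, 3.14, 3.14].

## Interface

Orientations are given as a rotation vector (axis times angle).
In Python, from bench import bot gives the robot as it stands. The module is installed in compiled form; this text tells all that it offers.
- The arm moves only by the tool jog_arm, never from a script. Its argument "motion" is text: rows parted by semicolons, each of 7 numbers parted by spaces: the shift along the tool's x, y, z each as a share of 2.5 cm, from -1 to 1, then the turn, a rotation vector about the tool's x, y, z each as a share of 45 degrees, from -1 to 1, then the closure, from 0 (fully open) to 1 (shut). In form: tx ty tz ax ay az jaw; .... A call has 1 to 12 rows; each row shifts and turns the commanded pose from where the row before left it, along the tool's axes as they then stand; what a row does not reach is not made up. A row lasts 1/12 s, in which the tool goes at most 41.7 mm and 7.16 degrees, less where a joint would pass 70% of its speed; a pose out of reach is approached as far as the arm can. A call with a number of a shift or a turn outside -1 to 1 is refused whole. A call with a gripper value outside its range is refused whole. The fingers move at their own pace and stop on an object; "grip_force" is the grip in N (left out, the last holds). Time passes only in rows, so rows that do not move let the fingers close. It gives the time, the measured TCP pose, the force, the opening and the grip force at its end, in the units of the state.
- bot.get_state(): the state, without advancing time (a new reading comes with each control period).
- bot.capture(name): name is "scene" or "top" or "wrist"; returns a dict with "pixels" (420x560x3 uint8, blue, green, red), "z_map" (420x560 float32, m along the optical axis (not along the pixel's ray), 0 where there is no reading), "fx", "fy", "cx", "cy" (pixels), "R" (3x3) and "t" (3): a world point X has camera coordinates R X + t. Camera axes: x right, y down, z forward; pixel columns grow to the right and rows downward; lengths in m; the calibration is good to about 2 mm. A picture is of the moment at which its call begins.
- bot.finish_job(): hands the job in; it is judged then, once.
Trained networks look in a picture, given as the dict that the camera call returned (one of the last four; its "shot" number tells which), for a name from the list of things; names that differ only in an ending like _2 or _b are one class to them, and where a whole thing is asked for, a point or a joint stands for the part that bears it (a point fixed in the world has none). Each returns a list of dicts, best first, with "confidence" (0 to 1); they miss things now and then, are a little off and sometimes report something else, mostly with a low value. They report only what shows in the picture. A call takes as long as a camera call. They do not tell look-alikes from the thing itself.
- bot.boxes_of(picture, target): "pixel" ([column, row] in pixels, amid what is visible of it).
- bot.masks_of(picture, target): "region" (420x560 bool, what is visible of it) and "pixel" ([column, row] in pixels, amid what is visible of it).
The state is a dict: "t": time; "q": joint angles; "joint_velocities": joint speeds; "joint_torque": joint torques, N m; "tool_pos": TCP position; "tcp_rot": TCP orientation; "wrist_force": force on the tool from outside, world axes, zero at the start; "moment": the same for the moment, N m; "finger_gap": finger opening in m; "gripper_force": force on a finger pad.
Only numpy, scipy, OpenCV 4.12 (cv2) and the standard library are available. Lean on these libraries where they do the work, as an engineer would, in place of code of your own. Each camera call takes 0.05 s, during which the arm holds its last target. There are 200 camera calls.

## Task

Get the coffee roaster ready to light: slide the dovetailed lid of the chaff box along its tapered ways until it wedges tight and stays tight by itself; push it firmly but never ram it (well under 30 N). Then turn the lever of the gas cock to half open, 45 degrees, and leave it there. Leave the cup, jar, scoop, tamper and brush where they stand.

Things in the scene. Friction and masses are not known exactly. Their poses are not given: they have to be found in the camera images.
- chaff_box: Dark steel chaff box fixed to the bench, 250 mm long (x), 170 wide (y); origin at the centre of its underside, z up. The lid slides home towards its +x (level) on a flat bed 56 mm above the origin, between two steel dovetail ways, 18 mm high, along the whole length; they lean in over the lid's edges and close in by 4 degrees each towards +x. Open end: x = -125 mm.
- way: The fixed dovetail way on the +y side of the box; origin 56 mm above the box's. The one on the -y side is a stiff tapered gib, set up to 3 mm differently sideways each time, so the lid wedges with its origin anywhere from x = -5 to +43 mm in the box's frame: only the rising resistance tells where. About 85 mm stay clear between the ways' tops behind the lid.
- lid: Loose aluminium lid plate, 160 mm long (x), 14 thick, tapering from 111 (rear) to 89 mm, 0.3 to 0.55 kg; origin at the centre of its underside, +x towards home. Starts 38 to 122 mm short of home between the ways, loose, perhaps askew. Slides freely (1 to 3 N) until the ways bite, then resistance climbs some 6 N per mm. Pushed to 12 to 25 N it stays wedged when let go.
- lid_push (a point): Centre of the rear (-x) face of the upright plate at the lid's rear end, on which to push: 80 mm behind the lid's origin, 30 mm above its underside. The plate is 76 mm wide, 8 thick and rises 32 mm above the lid's top, to 102 mm above the bench.
- cock: Brass gas cock in a pipe bow fixed to the bench: the pipe runs along its y (140 mm between the two feet, pipe top 50 mm above the bench). Origin on the bench under the lever's pivot, z up.
- cock_pivot (a point): On the vertical pivot axis of the lever, 80 mm above the bench, at the top of the lever's bar.
- lever_pad (a point): Top centre of the upright paddle at the end of the dark steel lever, 100 mm from the pivot axis, 106 mm above the bench. The paddle is 40 mm long (along the lever), 12 wide and reaches from 76 to 106 mm above the bench; the lever's flat bar (16 wide, 72 to 80 mm above the bench) runs out to 120 mm from the axis.
- cock_lever (a joint): Opening angle of the gas cock in rad: 0 = shut, the lever across the pipe and pointing to -x of the cock; it grows counterclockwise seen from above (the lever swings towards -y of the cock) to 1.571 = fully open, the lever along the pipe. Half open is 0.785. It starts at 0 to 0.2 and stays where it is left; about 2 N at the paddle turn it.
- cup: Bystander to leave alone: white ceramic cup, 80 mm across, 70 tall; origin at the centre of its underside.
- jar: Bystander to leave alone: amber glass jar with a steel cap, 80 mm across, 110 tall; origin at the centre of its underside.
- scoop: Bystander to leave alone: steel bean scoop, round cup 64 mm across with a flat handle along its -x; origin at the centre of its underside.
- tamper: Bystander to leave alone: steel tamper, 58 mm across, 86 tall; origin at the centre of its underside.
- brush: Bystander to leave alone: hand brush lying on the bench; origin at the centre of its underside.
Mind the look-alikes: they are no part of the job. Several things have the shape of the lid; the one meant has the colours described above.

How it is judged:
On the way, in this order (a step that is already met when the one before it is completed fails the run):
1. the lid is wedged tight between the ways and let go (contact force between lid and way above 6 N and contact force between the fingers and lid below 0.5 N and x of lid in the frame of chaff_box above -0.01 m and angle between the x axis of lid and the x axis of chaff_box, either way round below 0.035 rad and z of lid in the frame of chaff_box below 0.06 m and linear speed of lid below 0.01 m/s), for 0.3 s.
2. then the gas cock is half open (value of joint cock_lever between 0.655 and 0.915 rad), for 0.2 s.
At the end, for the whole second after the job is handed in: The lid lies flat in line with the ways (within 2 degrees), at x > -10 mm in the box's frame, and is wedged: let go, it still presses on the fixed way with more than 6 N. The gas cock stands at 45 degrees within 7.5 degrees (0.655 to 0.915 rad). Nothing moves or is touched (all of step 1 and all of step 2 and velocity of joint cock_lever below 0.05 rad/s and contact force between the fingers and cock below 0.5 N).
It fails at once if the lid is rammed: the robot presses on it with more than 30 N (contact force between any of the fingers, the arm and lid above 30 N).
It fails at once if the cup, jar, scoop, tamper or brush is shifted by more than 40 mm (distance of any of cup, jar, scoop, tamper, brush from where it was at the start of the episode above 0.04 m).
It also fails if it takes over 51 s, if anything falls off the work surface, if the arm or the gripper's body presses on something with over 40 N, if the wrist force passes 120 N, or if a joint passes its speed limit or range.

## Working session

There is one attempt and no reset: what is moved stays moved. The work goes in short steps, Python scripts to look and compute and a tool call to move; the robot and the scene stay as the last step left them, time stands still between calls to the robot, and variables do not carry over. Pictures are saved under pics/ and viewed, at most 10 in all, crops included, and the job is handed in when it is done.

Besides the shell and the picture viewer there is one more tool, called after ">>>" as name(argument=value, ...) on one line, values as JSON. jog_arm: Moves the arm, as the interface text tells. Its arguments: {"type":"object","properties":{"motion":{"type":"string"},"grip_force":{"type":"number"}},"required":["motion"]}

```bash
mkdir -p pics
cat > h.py <<'E'
import numpy as np, cv2
from bench import bot
def pt(p,px):
    c,r=int(round(px[0])),int(round(px[1])); z=p["z_map"][max(0,r-1):r+2,max(0,c-1):c+2]; z=np.median(z[z>0]) if (z>0).any() else np.nan
    return np.array(p["R"]).T@(np.array([(px[0]-p["cx"])/p["fx"]*z,(px[1]-p["cy"])/p["fy"]*z,z])-np.array(p["t"]))
def cloud(p,m):
    r,c=np.nonzero(m&(p["z_map"]>0)); z=p["z_map"][r,c]
    return (np.c_[(c-p["cx"])/p["fx"]*z,(r-p["cy"])/p["fy"]*z,z]-np.array(p["t"]))@np.array(p["R"])
def proj(p,X):
    c=np.array(p["R"])@np.array(X)+np.array(p["t"]); return p["fx"]*c[0]/c[2]+p["cx"],p["fy"]*c[1]/c[2]+p["cy"]
E
python3 - <<'E'
from h import *
np.set_printoptions(precision=3,suppress=True)
print(bot.get_state(),bot.tips_ahead)
for n in ["top","scene"]:
    p=bot.capture(n); cv2.imwrite(f"pics/{n}0.png",p["pixels"])
    for t in ["chaff_box","way","lid","cock","lever_pad","cup","jar","scoop","tamper","brush"]:
        print(n,t,[(np.round(d["pixel"]),round(d["confidence"],2),pt(p,d["pixel"])) for d in bot.boxes_of(p,t)[:5]])
E
```

```text
{'t': 0.0, 'q': array([ 1.117,  0.616, -0.013,  1.425,  0.008,  1.103, -0.04 ]), 'joint_velocities': array([ 0.001,  0.002, -0.001, -0.   , -0.001, -0.001,  0.001]), 'joint_torque': array([ -0.001, -46.921,   0.259, -17.103,   0.01 ,   0.01 ,   0.   ]), 'tool_pos': array([ 0.27 , -0.591,  0.404]), 'tcp_rot': array([-3.068, -0.666,  0.001]), 'wrist_force': array([-0.577,  0.268, -0.204]), 'moment': array([ 0.018, -0.004, -0.004]), 'gripper_force': 0.0, 'finger_gap': 0.08530915509633875} 0.1734
top chaff_box [(array([213., 204.]), 0.8, array([0.567, 0.202, 0.075]))]
top way [(array([220., 212.]), 0.62, array([0.545, 0.181, 0.076]))]
top lid [(array([244., 292.]), 0.95, array([0.321, 0.109, 0.014])), (array([112., 226.]), 0.85, array([0.503, 0.501, 0.015])), (array([254., 197.]), 0.64, array([0.591, 0.088, 0.07 ]))]
top cock [(array([369., 192.]), 0.6, array([ 0.615, -0.247,  0.055]))]
top lever_pad [(array([371., 208.]), 0.5, array([ 0.566, -0.248,  0.081])), (array([159., 271.]), 0.41, array([0.374, 0.361, 0.005])), (array([373., 163.]), 0.32, array([ 0.711, -0.265,  0.021]))]
top cup
[... 811 characters left out ...]
array([283., 244.]), 0.67, array([0.595, 0.099, 0.071]))]
scene cock [(array([235., 168.]), 0.57, array([ 0.578, -0.261,  0.   ])), (array([241., 150.]), 0.42, array([ 0.554, -0.252,  0.082]))]
scene lever_pad [(array([238., 153.]), 0.49, array([ 0.568, -0.244,  0.082])), (array([312., 271.]), 0.23, array([0.566, 0.203, 0.074]))]
scene cup [(array([312., 162.]), 0.82, array([ 0.352, -0.154,  0.018]))]
scene jar [(array([206., 223.]), 0.95, array([ 0.751, -0.044,  0.089]))]
scene scoop [(array([406., 300.]), 0.67, array([0.374, 0.359, 0.004]))]
scene tamper [(array([200., 122.]), 0.65, array([ 0.608, -0.479,  0.035]))]
scene brush [(array([195., 179.]), 0.73, array([ 0.712, -0.262,  0.021]))]
```

View pics/top0.png

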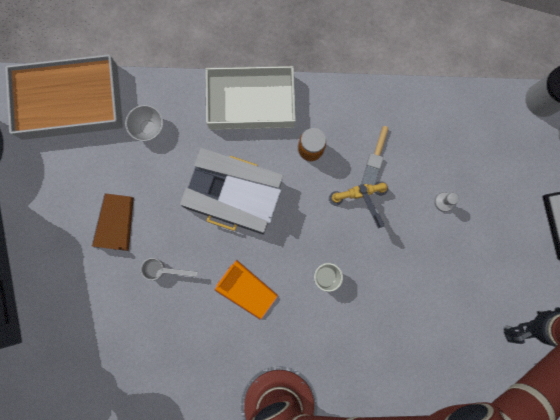

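View pics/scene0.png

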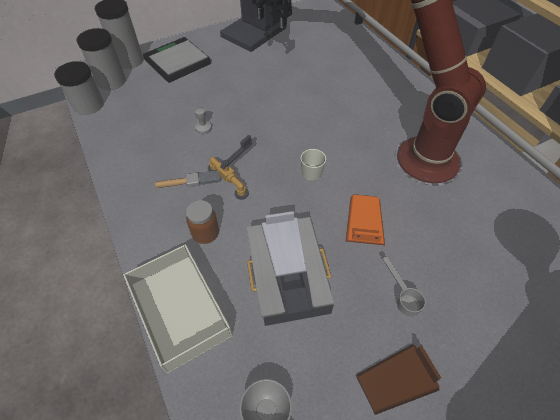

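The candidates for the lid, in the top view, are the orange plate (247,292), the brown plate (113,224) and the silver plate between the ways (250,197). The silver one fits the description. Its upright plate is at scene (282,217), on the -y side, so home is roughly +y. I'll confirm this in a crop and measure.

Run:
```python
from h import *
np.set_printoptions(precision=3,suppress=True)
T=bot.capture("top"); S=bot.capture("scene")
a=cv2.resize(T["pixels"][135:245,170:300],None,fx=3,fy=3,interpolation=2); b=cv2.resize(S["pixels"][195:335,230:350],None,fx=3,fy=3,interpolation=2)
h=max(a.shape[0],b.shape[0]); c=np.zeros((h,a.shape[1]+b.shape[1],3),np.uint8); c[:a.shape[0],:a.shape[1]]=a; c[:b.shape[0],a.shape[1]:]=b
cv2.imwrite("pics/crop.png",c)
for n,p in (("top",T),("scene",S)):
    P=cloud(p,np.ones((420,560),bool)); px=p["pixels"][p["z_map"]>0]
    near=np.hypot(P[:,0]-.575,P[:,1]-.14)<.2
    def rect(m,l):
        Q=P[m]
        if len(Q)<4: print(n,l,len(Q));return
        r=cv2.minAreaRect(Q[:,:2].astype(np.float32)); print(n,l,len(Q),"ctr",np.round(r[0],3),"size",np.round(r[1],3),"ang",round(r[2],1),"z",np.median(Q[:,2]));print(cv2.boxPoints(r))
    rect(near&(P[:,2]>.05)&(P[:,2]<.082),"box")
    rect(near&(P[:,2]>.085)&(P[:,2]<.11)&(px.min(1)>120),"plate")
    br=near&(px.min(1)>165)&(P[:,2]>.06)&(P[:,2]<.08); rect(br,"lid bright")
    nc=np.hypot(P[:,0]-.58,P[:,1]+.25)<.13
    dark=nc&(px.max(1)<130)&(P[:,2]>.066)&(P[:,2]<.112); rect(dark,"lever")
    rect(nc&(P[:,2]>.09)&(P[:,2]<.112),"paddle")
    br=nc&(P[:,2]>.02)&(P[:,2]<.066)&(px[:,2].astype(int)-px[:,0]>60); rect(br,"pipe")
```

```text
top box 5058 ctr [0.548 0.168] size [0.259 0.305] ang 72.7 z 0.07193532269707908
[[ 0.364  0.09 ]
 [ 0.656 -0.   ]
 [ 0.733  0.247]
 [ 0.441  0.337]]
top plate 89 ctr [0.553 0.143] size [0.07  0.261] ang 8.0 z 0.10131856513938339
[[0.5   0.267]
 [0.536 0.009]
 [0.605 0.019]
 [0.569 0.277]]
top lid bright 1552 ctr [0.591 0.103] size [0.156 0.097] ang 73.3 z 0.07026712011158794
[[0.522 0.042]
 [0.615 0.014]
 [0.66  0.164]
 [0.567 0.192]]
top lever 302 ctr [ 0.574 -0.246] size [0.134 0.021] ang 26.7 z 0.08178482788910063
[[ 0.509 -0.267]
 [ 0.518 -0.286]
 [ 0.638 -0.225]
 [ 0.629 -0.207]]
top paddle 73 ctr [ 0.569 -0.249] size [0.124 0.015] ang 22.4 z 0.10378573386763514
[[ 0.509 -0.266]
 [ 0.515 -0.28 ]
 [ 0.63  -0.233]
 [ 0.624 -0.219]]
top pipe 379 ctr [ 0.62  -0.222] size [0.032 0.166] ang 14.8 z 0.05037447587520954
[[ 0.583 -0.146]
 [ 0.626 -0.306]
 [ 0.657 -0.298]
 [ 0.615 -0.138]]
scene box 6120 ctr [0.609 0.148] size [0.26  0.176] ang 73.3 z 0.07205189827787681
[[ 0.488  0.049]
 [ 0.657 -0.002]
 [ 0.731  0.247]
 [ 0.562  0.298]]
scene plate 175 ctr [0.568 0.03 ] size [0.011 0.076] ang 71.6 z 0.09918738490673183
[[0.531 0.036]
 [0.603 0.013]
 [0.606 0.023]
 [0.534 0.047]]
scene lid bright 1458 ctr [0.593 0.102] size [0.16  0.091] ang 70.6 z 0.0699162266499106
[[0.523 0.042]
 [0.609 0.011]
 [0.662 0.162]
 [0.576 0.193]]
scene lever 283 ctr [ 0.574 -0.246] size [0.136 0.02 ] ang 26.3 z 0.08137806461396511
[[ 0.509 -0.268]
 [ 0.517 -0.285]
 [ 0.639 -0.225]
 [ 0.63  -0.207]]
scene paddle 66 ctr [ 0.57  -0.248] size [0.123 0.014] ang 24.1 z 0.10238198884629045
[[ 0.511 -0.267]
 [ 0.517 -0.279]
 [ 0.629 -0.229]
 [ 0.624 -0.217]]
scene pipe 298 ctr [ 0.621 -0.219] size [0.033 0.159] ang 16.1 z 0.04892721456127097
[[ 0.583 -0.148]
 [ 0.627 -0.3  ]
 [ 0.658 -0.291]
 [ 0.614 -0.138]]
```

View pics/crop.png

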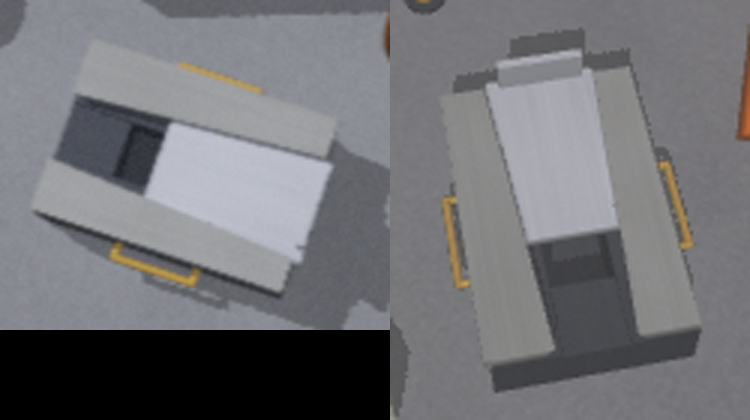

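The silver lid between the ways is confirmed; its upright plate stands at the open end, and the box's +x points at about 73° in the world. The plate's rear face is near (0.567, 0.026). First I turn the tool so its x lies along the push, with the jaws shut.

>>> jog_arm(motion="0 0 0 0 0 -0.154 1;0 0 0 0 0 -0.154 1;0 0 0 0 0 -0.154 1;0 0 0 0 0 -0.154 1;0 0 0 0 0 -0.154 1;0 0 0 0 0 -0.154 1;0 0 0 0 0 -0.154 1", grip_force=30)

```text
t: 1.78
tool_pos: [0.2696, -0.5914, 0.4047]
tcp_rot: [-2.52, -1.877, 0.0]
wrist_force: [0.8, -0.1, 0.2]
finger_gap: 0.0006
gripper_force: 0.0
```

>>> jog_arm(motion="0.97 0.163 0 0 0 0 1;0.97 0.163 0 0 0 0 1;0.97 0.163 0 0 0 0 1;0.97 0.163 0 0 0 0 1;0.97 0.163 0 0 0 0 1;0.97 0.163 0 0 0 0 1;0.97 0.163 0 0 0 0 1;0.97 0.163 0 0 0 0 1;0.97 0.163 0 0 0 0 1;0.97 0.163 0 0 0 0 1;0.97 0.163 0 0 0 0 1;0.97 0.163 0 0 0 0 1")

```text
t: 2.78
tool_pos: [0.4018, -0.3263, 0.405]
tcp_rot: [2.525, 1.868, 0.0]
wrist_force: [0.3, 0.2, 0.3]
finger_gap: 0.0001
gripper_force: 0.0
```

>>> jog_arm(motion="0.97 0.163 0 0 0 0 1;0.97 0.163 0 0 0 0 1;0.97 0.163 0 0 0 0 1;0.97 0.163 0 0 0 0 1;0.97 0.163 0 0 0 0 1;0.97 0.163 0 0 0 0 1;0.97 0.163 0 0 0 0 1;0.97 0.163 0 0 0 0 1;0.97 0.163 0 0 0 0 1;0.97 0.163 0 0 0 0 1;0.97 0.163 0 0 0 0 1;0 0 0 0 0 0 1")

```text
t: 3.78
tool_pos: [0.524, -0.0794, 0.4053]
tcp_rot: [-2.515, -1.879, -0.009]
wrist_force: [0.5, 1.4, -0.3]
finger_gap: -0.0002
gripper_force: 0.0
```

Run:
```python
from h import *
from scipy.spatial.transform import Rotation as R
s=bot.get_state(); print(bot.tips_ahead,s["tool_pos"],s["wrist_force"],s["finger_gap"]); M=R.from_rotvec(s["tcp_rot"]).as_matrix(); print(M.round(3))
d=np.array([.553,-.017,.258])-s["tool_pos"]; print("to approach, tool mm",(M.T@d*1000).round(1))
d=np.array([.567,.026,.258])-s["tool_pos"]; print("to face",(M.T@d*1000).round(1))
```

```text
0.1734 [ 0.52399443 -0.07942989  0.40527027] [ 0.46820299  1.41969316 -0.31245885] -0.0001505997465976273
[[ 0.283  0.959  0.003]
 [ 0.959 -0.283  0.005]
 [ 0.005  0.002 -1.   ]]
to approach, tool mm [ 67.3   9.9 147.7]
to face [112.5  11.1 147.9]
```

>>> jog_arm(motion="0.45 0.07 0.75 0 0 0 1;0.45 0.07 0.75 0 0 0 1;0.45 0.07 0.75 0 0 0 1;0.45 0.07 0.75 0 0 0 1;0.45 0.06 0.75 0 0 0 1;0.45 0.06 0.75 0 0 0 1;0 0 0.75 0 0 0 1;0 0 0.65 0 0 0 1;0 0 0 0 0 0 1;0 0 0 0 0 0 1")

```text
t: 4.62
tool_pos: [0.5513, -0.024, 0.2568]
tcp_rot: [-2.525, -1.868, 0.002]
wrist_force: [0.5, 0.8, 0.6]
finger_gap: 0.0002
gripper_force: 0.0
```

Run:
```python
from h import *
from scipy.spatial.transform import Rotation as R
s=bot.get_state(); print(s["tool_pos"],s["wrist_force"]); M=R.from_rotvec(s["tcp_rot"]).as_matrix()
d=np.array([.567,.026,.258])-s["tool_pos"]; print("to face",(M.T@d*1000).round(1))
p=bot.capture("scene"); tip=s["tool_pos"]+M@[0,0,.1734]; print(tip,proj(p,tip))
cv2.imwrite("pics/app.png",cv2.resize(p["pixels"][130:290,200:360],None,fx=3.5,fy=3.5,interpolation=2))
```

```text
[ 0.55133693 -0.02404124  0.25681004] [0.51154098 0.81742867 0.58579443]
to face [52.4  0.3 -1.2]
[ 0.55105906 -0.02407894  0.08341026] (np.float64(275.78990779628754), np.float64(201.51728164484302))
```

View pics/app.png

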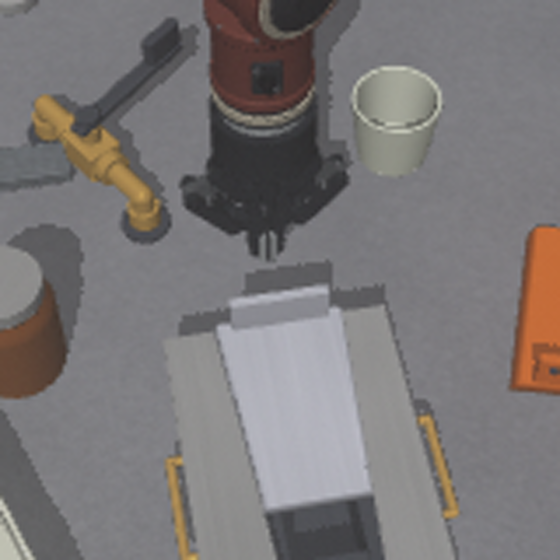

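The shut fingers, at crop (268,245), stand centred behind the plate at crop (280,303). I advance and start sliding.

>>> jog_arm(motion="0.32 0 0 0 0 0 1;0.32 0 0 0 0 0 1;0.32 0 0 0 0 0 1;0.32 0 0 0 0 0 1;0.12 0 0 0 0 0 1;0.12 0 0 0 0 0 1;0.12 0 0 0 0 0 1;0.16 0 0 0 0 0 1;0.16 0 0 0 0 0 1;0.16 0 0 0 0 0 1;0.16 0 0 0 0 0 1;0.16 0 0 0 0 0 1")

```text
t: 5.67
tool_pos: [0.5693, 0.0349, 0.2571]
tcp_rot: [-2.525, -1.869, 0.0]
wrist_force: [0.1, -0.9, 1.0]
finger_gap: -0.0001
gripper_force: 0.6
```

>>> jog_arm(motion="0.1 0 0 0 0 0 1;0.1 0 0 0 0 0 1;0.1 0 0 0 0 0 1;0.1 0 0 0 0 0 1;0.1 0 0 0 0 0 1")

```text
t: 6.08
tool_pos: [0.5729, 0.0468, 0.2572]
tcp_rot: [-2.525, -1.869, 0.0]
wrist_force: [-0.5, -1.5, 0.4]
finger_gap: 0.0002
gripper_force: 0.6
```

>>> jog_arm(motion="0.05 0 0 0 0 0 1;0.05 0 0 0 0 0 1;0.05 0 0 0 0 0 1;0.05 0 0 0 0 0 1;0.05 0 0 0 0 0 1;0.05 0 0 0 0 0 1")

```text
t: 6.58
tool_pos: [0.5751, 0.0538, 0.2572]
tcp_rot: [-2.525, -1.869, 0.0]
wrist_force: [0.1, -0.8, -0.1]
finger_gap: 0.0002
gripper_force: 0.5
```

>>> jog_arm(motion="0.04 0 0 0 0 0 1;0.04 0 0 0 0 0 1;0.04 0 0 0 0 0 1")

```text
t: 6.83
tool_pos: [0.576, 0.0568, 0.2572]
tcp_rot: [-2.525, -1.869, -0.0]
wrist_force: [-0.7, -0.4, 0.1]
finger_gap: -0.0001
gripper_force: 0.5
```

>>> jog_arm(motion="0.04 0 0 0 0 0 1;0.04 0 0 0 0 0 1;0.04 0 0 0 0 0 1")

```text
t: 7.08
tool_pos: [0.5769, 0.0596, 0.2572]
tcp_rot: [-2.525, -1.869, -0.0]
wrist_force: [-0.3, -1.6, -0.6]
finger_gap: -0.0
gripper_force: 0.5
```

>>> jog_arm(motion="0.04 0 0 0 0 0 1;0.04 0 0 0 0 0 1;0.04 0 0 0 0 0 1")

```text
t: 7.33
tool_pos: [0.5777, 0.0625, 0.2572]
tcp_rot: [-2.525, -1.869, -0.0]
wrist_force: [1.1, -0.9, -0.6]
finger_gap: 0.0001
gripper_force: 0.5
```

>>> jog_arm(motion="0.04 0 0 0 0 0 1;0.04 0 0 0 0 0 1;0.04 0 0 0 0 0 1")

```text
t: 7.58
tool_pos: [0.5786, 0.0654, 0.2573]
tcp_rot: [-2.525, -1.869, -0.0]
wrist_force: [-1.1, -0.6, 0.6]
finger_gap: 0.0002
gripper_force: 0.5
```

>>> jog_arm(motion="0.04 0 0 0 0 0 1;0.04 0 0 0 0 0 1;0.04 0 0 0 0 0 1")

```text
t: 7.83
tool_pos: [0.5795, 0.0683, 0.2572]
tcp_rot: [-2.525, -1.869, -0.0]
wrist_force: [0.1, -1.9, -0.7]
finger_gap: -0.0002
gripper_force: 0.5
```

>>> jog_arm(motion="0.04 0 0 0 0 0 1;0.04 0 0 0 0 0 1;0.04 0 0 0 0 0 1")

```text
t: 8.08
tool_pos: [0.5804, 0.0711, 0.2573]
tcp_rot: [-2.525, -1.869, -0.0]
wrist_force: [-0.0, -1.0, -0.7]
finger_gap: 0.0
gripper_force: 0.5
```

>>> jog_arm(motion="0.04 0 0 0 0 0 1;0.04 0 0 0 0 0 1;0.04 0 0 0 0 0 1")

```text
t: 8.33
tool_pos: [0.5813, 0.0739, 0.2572]
tcp_rot: [2.525, 1.869, 0.0]
wrist_force: [-0.3, -0.4, -0.6]
finger_gap: 0.0002
gripper_force: 0.6
```

>>> jog_arm(motion="0.04 0 0 0 0 0 1;0.04 0 0 0 0 0 1;0.04 0 0 0 0 0 1")

```text
t: 8.58
tool_pos: [0.5822, 0.0767, 0.2573]
tcp_rot: [2.525, 1.869, 0.0]
wrist_force: [-0.2, -1.1, -0.5]
finger_gap: 0.0002
gripper_force: 0.7
```

Run:
```python
from h import *
p=bot.capture("scene"); P=cloud(p,np.ones((420,560),bool)); px=p["pixels"][p["z_map"]>0]
d=P[:,:2]-[.609,.148]; c,s=np.cos(np.radians(73.3)),np.sin(np.radians(73.3)); x=d@[c,s]; y=d@[-s,c]
m=(abs(x)<.17)&(abs(y)<.05)&(px.min(1)>165)&(abs(P[:,2]-.07)<.006)
print("lid front edge box x",np.percentile(x[m],99.5),"rear",x[m].min()); 
t=bot.get_state(); e=t["tool_pos"][:2]-[.609,.148]; print("tool box x,y",e@[c,s],e@[-s,c],t["wrist_force"])
```

```text
lid front edge box x 0.09519181924880518 rear -0.06406961262907719
tool box x,y -0.0757053178989673 0.005177623642259967 [ 1.02592388 -0.9339212  -0.91821142]
```

The lid follows; its origin is at about +16 mm.

>>> jog_arm(motion="0.04 0 0 0 0 0 1;0.04 0 0 0 0 0 1;0.04 0 0 0 0 0 1")

```text
t: 8.88
tool_pos: [0.5832, 0.0794, 0.2573]
tcp_rot: [2.525, 1.869, 0.0]
wrist_force: [0.1, -2.5, -0.7]
finger_gap: -0.0002
gripper_force: 0.9
```

>>> jog_arm(motion="0.04 0 0 0 0 0 1;0.04 0 0 0 0 0 1")

```text
t: 9.05
tool_pos: [0.5837, 0.0814, 0.2574]
tcp_rot: [2.525, 1.869, 0.0]
wrist_force: [0.7, -1.8, 0.9]
finger_gap: 0.0002
gripper_force: 0.9
```

>>> jog_arm(motion="0.04 0 0 0 0 0 1;0.04 0 0 0 0 0 1;0.04 0 0 0 0 0 1")

```text
t: 9.3
tool_pos: [0.5845, 0.0844, 0.2573]
tcp_rot: [2.525, 1.869, 0.0]
wrist_force: [1.5, -2.7, 0.2]
finger_gap: 0.0005
gripper_force: 1.0
```

>>> jog_arm(motion="0.04 0 0 0 0 0 1;0.04 0 0 0 0 0 1")

```text
t: 9.47
tool_pos: [0.5851, 0.0864, 0.2573]
tcp_rot: [2.525, 1.869, 0.0]
wrist_force: [0.6, -2.7, 0.5]
finger_gap: -0.0
gripper_force: 1.0
```

>>> jog_arm(motion="0.04 0 0 0 0 0 1;0.04 0 0 0 0 0 1;0.04 0 0 0 0 0 1")

```text
t: 9.72
tool_pos: [0.5859, 0.0893, 0.2573]
tcp_rot: [-2.525, -1.869, -0.0]
wrist_force: [1.4, -2.2, 0.3]
finger_gap: -0.0002
gripper_force: 1.0
```

>>> jog_arm(motion="0.04 0 0 0 0 0 1;0.04 0 0 0 0 0 1;0.04 0 0 0 0 0 1")

```text
t: 9.97
tool_pos: [0.5868, 0.0922, 0.2572]
tcp_rot: [-2.525, -1.869, 0.0]
wrist_force: [0.6, -1.6, -0.2]
finger_gap: 0.0003
gripper_force: 0.9
```

>>> jog_arm(motion="0.04 0 0 0 0 0 1;0.04 0 0 0 0 0 1;0.04 0 0 0 0 0 1")

```text
t: 10.22
tool_pos: [0.5877, 0.095, 0.2572]
tcp_rot: [-2.525, -1.869, -0.0]
wrist_force: [0.5, -2.6, -0.4]
finger_gap: 0.0003
gripper_force: 0.9
```

>>> jog_arm(motion="0.04 0 0 0 0 0 1;0.04 0 0 0 0 0 1")

```text
t: 10.38
tool_pos: [0.5883, 0.0969, 0.2572]
tcp_rot: [-2.525, -1.869, -0.0]
wrist_force: [0.5, -1.4, -0.1]
finger_gap: 0.0
gripper_force: 0.9
```

>>> jog_arm(motion="0.04 0 0 0 0 0 1;0.04 0 0 0 0 0 1;0.04 0 0 0 0 0 1")

```text
t: 10.63
tool_pos: [0.5889, 0.0988, 0.2572]
tcp_rot: [2.525, 1.868, -0.004]
wrist_force: [-0.9, -4.5, 2.2]
finger_gap: -0.0002
gripper_force: 2.7
```

It begins to bite, so I use finer steps.

>>> jog_arm(motion="0.03 0 0 0 0 0 1;0 0 0 0 0 0 1")

```text
t: 10.8
tool_pos: [0.5891, 0.099, 0.2572]
tcp_rot: [2.525, 1.867, -0.005]
wrist_force: [-0.7, -5.7, 3.1]
finger_gap: -0.0002
gripper_force: 2.7
```

>>> jog_arm(motion="0.04 0 0 0 0 0 1;0.04 0 0 0 0 0 1;0 0 0 0 0 0 1")

```text
t: 11.05
tool_pos: [0.5894, 0.0998, 0.2573]
tcp_rot: [2.525, 1.865, -0.009]
wrist_force: [-2.5, -6.2, 3.7]
finger_gap: 0.0004
gripper_force: 3.8
```

>>> jog_arm(motion="0.04 0 0 0 0 0 1;0.04 0 0 0 0 0 1;0.04 0 0 0 0 0 1;0 0 0 0 0 0 1")

```text
t: 11.38
tool_pos: [0.5899, 0.1008, 0.2572]
tcp_rot: [2.525, 1.863, -0.015]
wrist_force: [-3.6, -9.2, 6.9]
finger_gap: -0.0
gripper_force: 5.4
```

>>> jog_arm(motion="0.04 0 0 0 0 0 1;0.04 0 0 0 0 0 1;0.04 0 0 0 0 0 1;0 0 0 0 0 0 1")

```text
t: 11.72
tool_pos: [0.5904, 0.1018, 0.2571]
tcp_rot: [2.525, 1.86, -0.021]
wrist_force: [-5.3, -14.7, 8.7]
finger_gap: 0.0001
gripper_force: 7.1
```

>>> jog_arm(motion="0.03 0 0 0 0 0 1;0.03 0 0 0 0 0 1;0 0 0 0 0 0 1;0 0 0 0 0 0 1")

```text
t: 12.05
tool_pos: [0.5906, 0.1022, 0.2571]
tcp_rot: [2.525, 1.858, -0.024]
wrist_force: [-5.7, -14.6, 9.1]
finger_gap: -0.0001
gripper_force: 8.0
```

>>> jog_arm(motion="0.03 0 0 0 0 0 1;0.03 0 0 0 0 0 1;0 0 0 0 0 0 1;0 0 0 0 0 0 1")

```text
t: 12.38
tool_pos: [0.5909, 0.1028, 0.257]
tcp_rot: [2.525, 1.857, -0.027]
wrist_force: [-5.7, -17.4, 10.2]
finger_gap: -0.0002
gripper_force: 8.8
```

About 18 N along the push, with the lid wedged. I back straight off and wait for the let-go check.

>>> jog_arm(motion="-0.08 0 0 0 0 0 1;-0.08 0 0 0 0 0 1;-0.08 0 0 0 0 0 1;-0.08 0 0 0 0 0 1;-0.08 0 0 0 0 0 1;-0.16 0 0 0 0 0 1;-0.3 0 0 0 0 0 1;-0.4 0 0 0 0 0 1;-0.4 0 0 0 0 0 1;0 0 0 0 0 0 1;0 0 0 0 0 0 1;0 0 0 0 0 0 1")

```text
t: 13.38
tool_pos: [0.5805, 0.0715, 0.2574]
tcp_rot: [-2.525, -1.869, -0.002]
wrist_force: [-1.2, 0.8, 0.0]
finger_gap: -0.0002
gripper_force: 0.0
```

Run:
```python
from h import *
from scipy.spatial.transform import Rotation as R
p=bot.capture("scene"); P=cloud(p,np.ones((420,560),bool)); px=p["pixels"][p["z_map"]>0]
d=P[:,:2]-[.609,.148]; c,s=np.cos(np.radians(73.3)),np.sin(np.radians(73.3)); x=d@[c,s]; y=d@[-s,c]
m=(abs(x)<.17)&(abs(y)<.05)&(px.min(1)>165)&(abs(P[:,2]-.07)<.006)
print("lid front edge box x",np.percentile(x[m],99.5))
t=bot.get_state(); M=R.from_rotvec(t["tcp_rot"]).as_matrix(); print(t["tool_pos"],t["wrist_force"]); print(M.round(3))
# lever
T=bot.capture("top")
for p in (T,p):
    P=cloud(p,np.ones((420,560),bool)); px=p["pixels"][p["z_map"]>0]
    nc=np.hypot(P[:,0]-.58,P[:,1]+.25)<.13
    Q=P[nc&(px.max(1)<130)&(P[:,2]>.066)&(P[:,2]<.112)]
    r=cv2.minAreaRect(Q[:,:2].astype(np.float32)); print(r)
```

```text
lid front edge box x 0.11941465330143117
[0.58051459 0.07180871 0.25737566] [-0.58186099  0.47173277 -0.39046163]
[[ 0.291  0.957  0.001]
 [ 0.957 -0.291  0.001]
 [ 0.001  0.    -1.   ]]
((0.5738389492034912, -0.24665606021881104), (0.1342555433511734, 0.022323748096823692), 26.567276000976562)
((0.5730398297309875, -0.24490416049957275), (0.13414454460144043, 0.021135296672582626), 23.639976501464844)
```

The lid stayed home (origin about +39 mm) and the cock lever is at about 206°, i.e. roughly 0.2 rad. Next I rise, turn 60° CCW and go to the +y side of the paddle.

>>> jog_arm(motion="0 0 -0.44 0 0 -0.148 1;0 0 -0.44 0 0 -0.148 1;0 0 -0.44 0 0 -0.148 1;0 0 -0.44 0 0 -0.148 1;0 0 -0.44 0 0 -0.148 1;0 0 -0.44 0 0 -0.148 1;0 0 -0.44 0 0 -0.148 1;0 0 -0.44 0 0 -0.148 1;0 0 -0.44 0 0 -0.148 1;0 0 0 0 0 0 1")

```text
t: 14.32
tool_pos: [0.5811, 0.0719, 0.3584]
tcp_rot: [1.249, 2.879, 0.006]
wrist_force: [0.8, 0.9, 0.5]
finger_gap: 0.0001
gripper_force: 0.0
```

>>> jog_arm(motion="-0.58 -0.85 0 0 0 0 1;-0.58 -0.85 0 0 0 0 1;-0.58 -0.85 0 0 0 0 1;-0.58 -0.85 0 0 0 0 1;-0.58 -0.85 0 0 0 0 1;-0.58 -0.85 0 0 0 0 1;-0.58 -0.85 0 0 0 0 1;-0.58 -0.85 0 0 0 0 1;-0.58 -0.85 0 0 0 0 1;-0.58 -0.85 0 0 0 0 1;-0.58 -0.85 0 0 0 0 1;-0.58 -0.85 0 0 0 0 1")

```text
t: 15.32
tool_pos: [0.512, -0.2307, 0.3556]
tcp_rot: [-1.257, -2.878, -0.0]
wrist_force: [0.2, 1.3, -0.8]
finger_gap: 0.0001
gripper_force: 0.0
```

>>> jog_arm(motion="0 0 0 0 0 0 1;0 0 0 0 0 0 1;0 0 0 0 0 0 1")

```text
t: 15.57
tool_pos: [0.5126, -0.2287, 0.3559]
tcp_rot: [-1.254, -2.88, -0.002]
wrist_force: [0.2, 0.8, 0.0]
finger_gap: 0.0002
gripper_force: 0.0
```

Run:
```python
from h import *
from scipy.spatial.transform import Rotation as R
t=bot.get_state(); M=R.from_rotvec(t["tcp_rot"]).as_matrix(); print(t["tool_pos"],t["q"]); print(M.round(3))
for g in ([.512,-.229,.262],[.554,-.2995,.262]): print((M.T@(np.array(g)-t["tool_pos"])*1000).round(1))
```

```text
[ 0.51261699 -0.22872276  0.35590139] [ 0.77114949  0.59800179 -0.61927332  1.73577229  0.4140554   0.94225714
  0.73531801]
[[-0.681  0.732 -0.   ]
 [ 0.732  0.681  0.001]
 [ 0.001  0.001 -1.   ]]
[ 0.1 -0.7 93.9]
[-80.1 -18.   93.8]
```

>>> jog_arm(motion="0 0 0.75 0 0 0 1;0 0 0.75 0 0 0 1;0 0 0.75 0 0 0 1;0 0 0.75 0 0 0 1;0 0 0.75 0 0 0 1;0 0 0 0 0 0 1;0 0 0 0 0 0 1")

```text
t: 16.15
tool_pos: [0.5127, -0.2281, 0.262]
tcp_rot: [-1.25, -2.88, -0.002]
wrist_force: [-0.1, -0.4, -0.6]
finger_gap: -0.0003
gripper_force: 0.0
```

>>> jog_arm(motion="-0.24 -0.05 0 0 0 0 1;-0.24 -0.05 0 0 0 0 1;-0.24 -0.05 0 0 0 0 1;-0.24 -0.05 0 0 0 0 1;-0.24 -0.05 0 0 0 0 1;-0.24 -0.05 0 0 0 0 1;-0.24 -0.05 0 0 0 0 1;-0.24 -0.05 0 0 0 0 1;-0.24 -0.05 0 0 0 0 1;-0.24 -0.05 0 0 0 0 1;0 0 0 0 0 0 1;0 0 0 0 0 0 1")

```text
t: 17.15
tool_pos: [0.5443, -0.2834, 0.2623]
tcp_rot: [1.254, 2.879, -0.001]
wrist_force: [-0.4, 0.5, -0.6]
finger_gap: 0.0004
gripper_force: 0.0
```

```bash
cat > lev.py <<'E'
from h import *
for n in ("top","scene"):
    p=bot.capture(n); P=cloud(p,np.ones((420,560),bool)); px=p["pixels"][p["z_map"]>0]
    Q=P[(np.hypot(P[:,0]-.62,P[:,1]+.222)<.125)&(px.max(1)<130)&(P[:,2]>.066)&(P[:,2]<.083)]
    Q=Q[np.hypot(Q[:,0]-.62,Q[:,1]+.222)>.02]; d=Q[:,:2]-[.62,-.222]
    a=np.degrees(np.arctan2(d[:,1],d[:,0]))%360; r=np.hypot(*d.T)
    print(n,len(Q),"median angle",np.median(a).round(1),"r max",r.max().round(3),np.median(a[r>.06]) if (r>.06).any() else None)
    cv2.imwrite(f"pics/lev_{n}.png",cv2.resize(p["pixels"][120:250,300:440] if n=="top" else p["pixels"][110:240,160:300],None,fx=4,fy=4,interpolation=2))
print(bot.get_state()["wrist_force"])
E
python3 lev.py
```

```text
top 40 median angle 224.5 r max 0.066 231.0513843193446
scene 94 median angle 229.7 r max 0.097 227.95966462439165
[ 0.69118215 -0.77743993  0.0487061 ]
```

View pics/lev_scene.png

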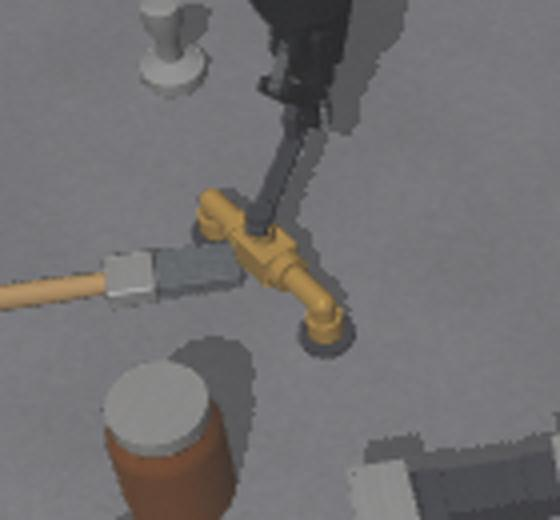

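The lever swung to about 229°; the target is about 240°. I push about 18 mm more, then back off and measure.

>>> jog_arm(motion="-0.18 -0.03 0 0 0 0 1;-0.18 -0.03 0 0 0 0 1;-0.18 -0.03 0 0 0 0 1;-0.18 -0.03 0 0 0 0 1;0 0 0 0 0 0 1;0 0 0 0 0 0 1;0.4 0 0 0 0 0 1;0.6 0 0 0 0 0 1;0.8 0 0 0 0 0 1;0.8 0 0 0 0 0 1;0.8 0 -0.8 0 0 0 1;0.8 0 -0.8 0 0 0 1")

```text
t: 18.25
tool_pos: [0.4817, -0.2209, 0.3021]
tcp_rot: [-1.254, -2.879, 0.002]
wrist_force: [0.3, -0.1, 0.8]
finger_gap: -0.0
gripper_force: 0.0
```

>>> jog_arm(motion="0.8 0 -0.8 0 0 0 1;0.8 0 -0.8 0 0 0 1;0.8 0 -0.8 0 0 0 1;0.8 0 0 0 0 0 1;0 0 0 0 0 0 1;0 0 0 0 0 0 1")

```text
t: 18.75
tool_pos: [0.428, -0.1623, 0.3632]
tcp_rot: [1.252, 2.879, -0.002]
wrist_force: [-1.2, -0.3, -0.1]
finger_gap: -0.0003
gripper_force: 0.0
```

```bash
cat >> lev.py <<'E'
for n in ("top","scene"):
    p=bot.capture(n); P=cloud(p,np.ones((420,560),bool)); px=p["pixels"][p["z_map"]>0]; nc=np.hypot(P[:,0]-.62,P[:,1]+.222)<.13
    for l,m in (("lever",(px.max(1)<130)&(P[:,2]>.066)&(P[:,2]<.112)),("pipe",(P[:,2]>.02)&(P[:,2]<.066)&(px[:,2].astype(int)-px[:,0]>60))):
        print(n,l,cv2.minAreaRect(P[nc&m][:,:2].astype(np.float32)),cv2.fitLine(P[nc&m][:,:2].astype(np.float32),2,0,.01,.01).ravel())
E
python3 lev.py
```

```text
top 133 median angle 238.9 r max 0.118 237.21654376564766
scene 95 median angle 239.3 r max 0.116 237.92930302905884
[ 0.65583714 -0.1078344   0.04893157]
top lever ((0.5943734645843506, -0.26948004961013794), (0.1347026526927948, 0.022346151992678642), 61.369258880615234) [ 0.5246749   0.8513027   0.59183127 -0.2691189 ]
top pipe ((0.6197347044944763, -0.221718430519104), (0.032120540738105774, 0.16483280062675476), 14.809185981750488) [ 0.24225767 -0.9702119   0.61770815 -0.21671522]
scene lever ((0.5946426391601562, -0.2696337401866913), (0.13735222816467285, 0.020146138966083527), 60.73493194580078) [ 0.51580167  0.85670805  0.594241   -0.26629713]
scene pipe ((0.6212655901908875, -0.21975305676460266), (0.03134617209434509, 0.1570359766483307), 17.660785675048828) [ 0.25972632 -0.96568227  0.6221959  -0.21008705]
```

View pics/lev_top.png

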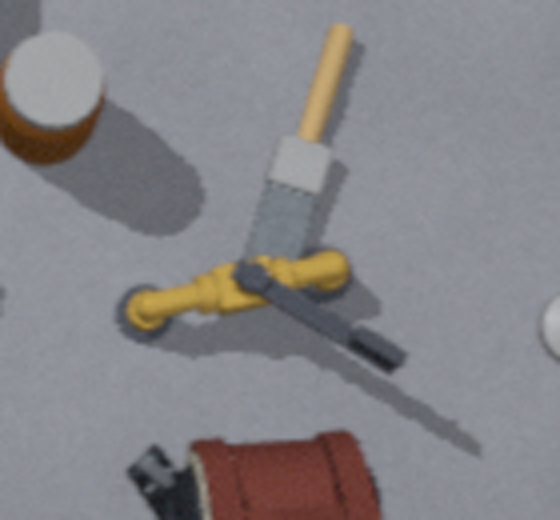

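The lever stands at about 59.5° minus the pipe's 15°, so about 45° open. Nothing is touched and the bystanders are in place, so I hand in.

```bash
python3 -c "
from bench import bot
print(bot.finish_job())"
```

```text
the job is handed in; nothing more can be done
None
```

The job is handed in, with no verdict returned: the lid is wedged at about x = +39 mm in the box's frame after a push of about 18 N (21 N total), the gas cock is at about 45° by the last camera measurement, and no bystander was touched.

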